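# Clamp the block in the guarded jig with the four-winged nut

### The arm

A 7-joint arm with a two-finger parallel gripper is mounted at the origin on the work surface; the furniture and walls round the work are solid. World frame = base frame: x ahead of the robot, y to its left, z up, the work surface at z = 0. Lengths are in m, angles in rad, forces in N, time in s.
With the tool pointing down it reaches from about 0.425 to 0.875 m from the base axis. Payload 4.7 kg.
Tool frame: the origin (TCP) lies on the centre line of the jaws, within the pads' length; the fingertips stand nose_length ahead of it and the grasp point (between the pads) lies 2 mm behind it (nose_length is the distance from the TCP to the fingertips, in m); z points along the fingers, y is the direction in which the jaws open and shut (so a half turn about z gives the same grasp; the last joint's range is limited). The gripper opens to 87 mm and grips with 3 to 60 N. Pads are 19 mm wide; open, the fingers measure 117 mm over their backs; the gripper's body (75 mm by 190 mm) begins 51 mm behind the grasp point.
Start: joints at [1.162, 0.321, -0.07, 1.45, 0.023, 1.371, -0.057], TCP at [0.267, -0.593, 0.24] pointing down, gripper open.
Joint ranges: [-2.86, 2.86], [-0.3, 2.09], [-1.38, 1.24], [0.06, 2.45], [-1.56, 4.7], [0.09, 2.05], [-2.69, 2.69]. Speed limits (rad/s): [2.57, 2.57, 3.14, 3.14, 3.14, 3.14, 3.14].

### API

Orientations are given as a unit quaternion [w, x, y, z].
In Python, from plant import * gives the robot as it stands.
- The arm moves only by the shell command python3 -m pendant 'ROWS' [FORCE]. ROWS is JSON, a list of rows, each a list of 3 entries, a list of its own where there are three numbers: the shift along the world's x, y, z in mm, then the turn about the world's z in degrees, then the opening, from 0 (shut) to 1 (fully open). A call has exactly 10 rows; each row is the pose to reach, as a shift and turn from the pose commanded when the call began; what a row does not reach only later rows make up. A row lasts 1/8 s, in which the tool goes at most 62.5 mm and 10.7 degrees, less where a joint would pass 70% of its speed; a pose out of reach is approached as far as the arm can. A call with a gripper value outside its range is refused whole. The fingers move at their own pace and stop on an object; FORCE is the grip in N (left out, the last holds). Time passes only in rows, so rows that repeat a pose let the fingers close, or fill a call up. It gives the time, the measured TCP pose, the force and the opening at its end, in the units of the state.
- get_obs(): the state, without advancing time (a new reading comes with each control period).
- snapshot(name): name is "side" or "top"; returns a dict with "color" (384x512x3 uint8, red, green, blue), "z_map" (384x512 float32, m along the optical axis (not along the pixel's ray), 0 where there is no reading), "mtx" (3x3 intrinsics, pixels), "extrinsics" (4x4, takes a point from camera to world coordinates). Camera axes: x right, y down, z forward; pixel columns grow to the right and rows downward; lengths in m; the calibration is good to about 2 mm. A picture is of the moment at which its call begins.
- hand_in(): hands the job in, once; it reports no verdict.
The state is a dict: "clock": time; "q": joint angles; "joint_velocities": joint speeds; "joint_torque": joint torques, N m; "tool_pos": TCP position; "eef_rot": TCP orientation; "contact_force": force on the tool from outside, world axes, zero at the start; "torque": the same for the moment, N m; "opening": finger opening in m.
Only numpy, scipy, OpenCV 4.12 (cv2) and the standard library are available. Lean on these libraries where they do the work, as an engineer would, in place of code of your own. Each camera call takes 0.05 s, during which the arm holds its last target.

### The job

Push the wooden block in the clamping jig all the way back, squarely against its steel stop, and only then clamp it there: turn the four-winged nut clockwise, stroke by stroke through the gap that the sheet guard leaves, until the clamp bar's rubber foot holds the block snugly (about 0.32 N m at the nut). Do not overtighten, do not knock against the guard, and leave the thread spool and the sanding block where they are.

Things in the scene. Friction and masses are not known exactly. Their poses are not given: they have to be found in the camera images.
- press_block: Loose plain pine block, 60 (its x) x 120 (its y) x 42 mm high, about 0.3 kg. Origin at the centre of its underside. It stands on the jig's board, long side across the jig, between two low side rails with about 6 mm play each side, pulled out towards the robot 35 to 60 mm from the stop.
- clamp_jig: Jig fixed to the bench: pale wooden board 225 x 160 x 18 mm, from x = -155 to +70 mm. Origin on the bench top under the vertical stud that carries the nut; x points from the open mouth (robot side) to the back, y left, z up. Two side rails at y = +-71 mm, 10 mm wide, x = -140 to -35 mm, tops 32 mm over the bench. The stud ends 128 mm over the bench.
- back_stop (a point): Middle of the upper front edge of the jig's fixed steel back stop, a rail 110 mm wide, 42 mm over the bench, 30 mm in front of the stud axis; axes as the jig's. The block is home when its rear face lies on the stop: its centre is then 60 mm in front of the stud axis.
- nut_guard: Fixed grey sheet guard over the rear half of the nut; origin and axes as the jig's. Top plate x = +6 to +62 mm, y = +-63 mm, 130 to 134 mm over the bench; side walls under it at y = +-61 mm. The wings pass beneath the plate; fingers from above reach them only in front of it (x below +6 mm). More than 20 N on it is a knock.
- clamp_bar: Steel bar 122 x 40 x 10 mm along the jig's x, from 78 mm in front of the stud axis to 44 mm behind it; origin at its underside on that axis. It slides straight down 4 mm for each radian the nut is turned clockwise seen from above, and stays where the nut leaves it.
- foot_mount (a point): Point on the underside of the clamp bar, 60 mm in front of the stud axis, where a rubber-tipped foot screw (20 mm across) sticks down by 12 to 16 mm, its setting unknown. 1.2 to 3.4 rad of turning bring it to the block; from there the clamping force climbs by about 120 N per radian. Read the torque while the nut turns: at rest its friction hides it. Right is 12 to 60 N; over 90 N bruises.
- nut_top (a point): On the nut's axis, level with the wing tops, 38 mm over the bar's underside; turns and sinks with the nut. Hub 21 mm across; four upright wings along its +-x and +-y, 7 mm thick, 21 mm high, out to 42 mm. Turning takes 0.20 N m of dry friction (holds up to 50 N of clamping) plus 0.004 N m per N of clamping. Aim for 0.32 N m: 7.8 N square on a wing's end.
- thread_spool: Loose wooden spool of thread, 45 mm across, 59 mm high, standing on the bench to the left of the jig; origin at the centre of its underside. A bystander.
- sanding_block: Loose sanding block, 65 x 111 x 34 mm, lying on the bench to the right of the jig; origin at the centre of its underside. A bystander.
Mind the look-alikes: they are no part of the job. Leave any yellow look-alike of the press_block alone.

How it is judged:
On the way:
1. the block is pushed home against the stop, squarely, while the foot does not yet touch it (x of press_block in the frame of clamp_jig above -0.064 m and z of press_block in the frame of clamp_jig below 0.021 m and angle between the y axis of press_block and the y axis of clamp_jig, either way round below 0.05 rad and contact force between clamp_bar and press_block below 1 N), for 0.1 s.
At the end, for the whole second after the job is handed in: The block stands on the board within 4 mm of the stop and within 0.05 rad of square to it, and the clamp bar's foot presses on it with 12 to 60 N, at rest (x of press_block in the frame of clamp_jig above -0.064 m and z of press_block in the frame of clamp_jig below 0.021 m and angle between the y axis of press_block and the y axis of clamp_jig, either way round below 0.05 rad and contact force between clamp_bar and press_block between 12 and 60 N and linear speed of press_block below 0.01 m/s); the robot touches nothing.
It fails at once if the block is pressed with more than 90 N by the clamp (contact force between clamp_bar and press_block above 90 N).
It fails at once if the robot pushes on the guard with more than 20 N (contact force between any of the fingers, the arm and nut_guard above 20 N).
It fails at once if the thread spool or the sanding block is displaced by more than 30 mm (distance of any of thread_spool, sanding_block from where it was at the start of the episode above 0.03 m).
It also fails if it takes over 70 s, if anything falls off the work surface, if the arm or the gripper's body presses on something with over 40 N, if the wrist force passes 120 N, or if a joint passes its speed limit or range.

## Working session

There is one attempt and no reset: what is moved stays moved. The work goes in short steps, Python scripts to look and compute and a shell command to move; the robot and the scene stay as the last step left them, time stands still between calls to the robot, and variables do not carry over. Pictures are saved under pics/ and viewed, and the job is handed in when it is done.

```bash
ls; mkdir -p pics; python3 - <<'E'
from plant import *
import cv2, numpy as np
o=get_obs(); print({k:np.round(v,3).tolist() for k,v in o.items()})
for n in ("top","side"):
    s=snapshot(n); np.savez(f"pics/{n}0.npz",**s)
    cv2.imwrite(f"pics/{n}0.png",s["color"][:,:,::-1]); print(n,s["mtx"].tolist(),np.round(s["extrinsics"],4).tolist())
import plant
print([x for x in dir(plant) if not x.startswith('_')])
E
```

```text
pics
{'clock': 0.0, 'q': [1.162, 0.322, -0.07, 1.452, 0.023, 1.371, -0.057], 'joint_velocities': [0.0, -0.002, 0.001, 0.001, 0.0, 0.0, 0.0], 'joint_torque': [0.0, -49.129, -0.404, -31.253, -0.064, 0.044, 0.0], 'tool_pos': [0.266, -0.592, 0.238], 'eef_rot': [-0.001, 0.978, 0.21, -0.0], 'contact_force': [0.572, -0.537, -0.232], 'torque': [-0.032, -0.058, -0.012], 'opening': 0.087}
top [[414.19880510371786, 0.0, 249.33881029134443], [0.0, 414.19880510371786, 193.84667138291854], [0.0, 0.0, 1.0]] [[0.0199, -0.982, 0.188, 0.3482], [-0.9997, -0.0217, -0.0075, 0.0583], [0.0115, -0.1878, -0.9821, 1.1165], [0.0, 0.0, 0.0, 1.0]]
side [[401.373280515819, 0.0, 259.5389013444447], [0.0, 401.373280515819, 190.0267650803447], [0.0, 0.0, 1.0]] [[-0.9731, -0.1662, 0.1594, 0.3877], [-0.2296, 0.6479, -0.7263, 0.6717], [0.0175, -0.7434, -0.6687, 0.6878], [0.0, 0.0, 0.0, 1.0]]
['IKError', 'get_obs', 'hand_in', 'nose_length', 'snapshot']
```

View pics/top0.png

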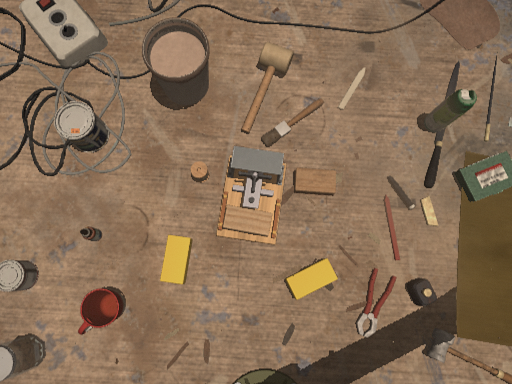

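View pics/side0.png

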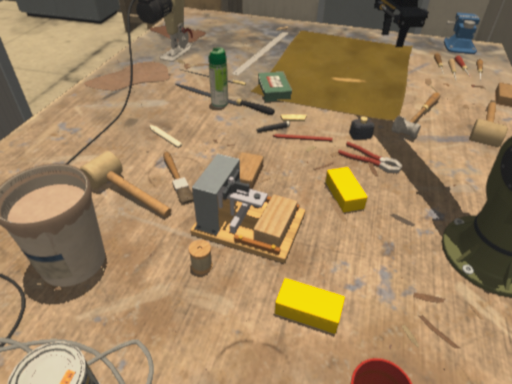

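```bash
python3 -c "
from plant import *
print(nose_length)
import cv2
for n,(a,b,c,d) in dict(top=(110,290,170,390),side=(150,330,150,400)).items():
    i=cv2.imread(f'pics/{n}0.png')[a:b,c:d]; cv2.imwrite(f'pics/{n}0c.png',cv2.resize(i,None,fx=3,fy=3,interpolation=cv2.INTER_CUBIC))
"
```

```text
0.017
```

View pics/top0c.png

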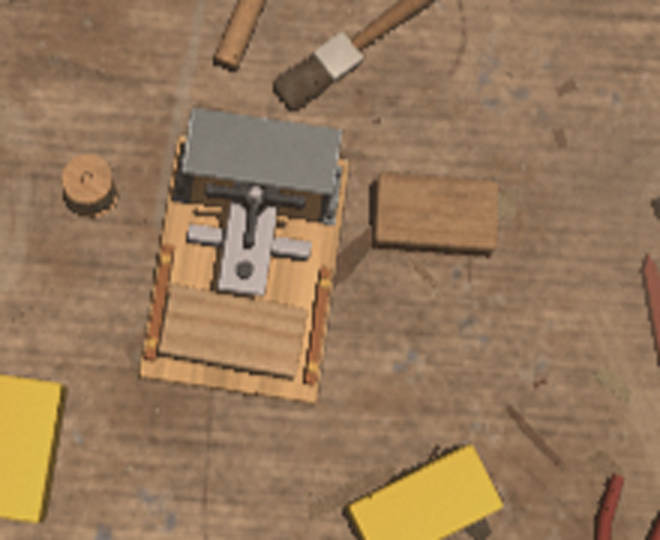

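View pics/side0c.png

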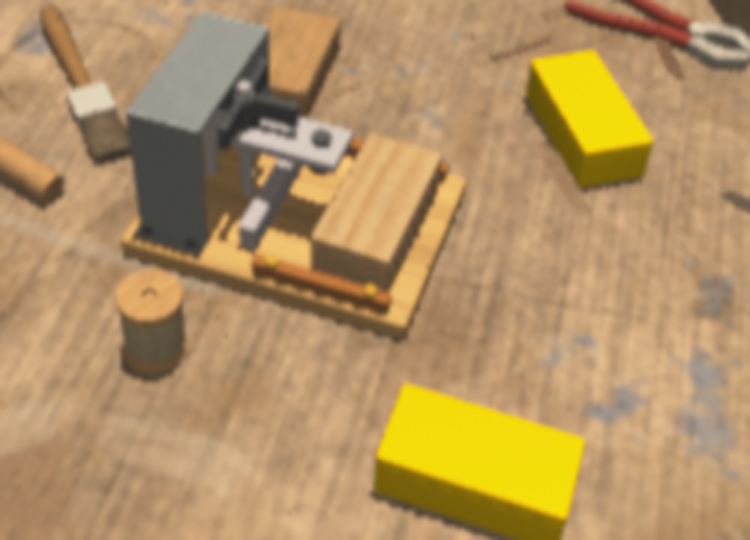

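The press_block is the plain pine block lying in the jig, at top (250,220) and side (275,222). The look-alikes are the two yellow blocks at top (176,260) and (311,279), and the brown sanding block at top (315,181), which lies outside the jig. The spool is at top (200,171). I checked all of this in the crops. Next I'll measure the jig, block and nut from depth.

```bash
cat > h.py <<'E'
import numpy as np, cv2
def cloud(s):
    z=s["z_map"]; K=s["mtx"]; E=s["extrinsics"]
    v,u=np.mgrid[:z.shape[0],:z.shape[1]]
    p=np.stack([(u-K[0,2])/K[0,0]*z,(v-K[1,2])/K[1,1]*z,z],-1)
    w=p@E[:3,:3].T+E[:3,3]; w[z==0]=np.nan
    return w
def proj(s,p):
    E=np.linalg.inv(s["extrinsics"]); c=np.atleast_2d(p)@E[:3,:3].T+E[:3,3]; c=c@s["mtx"].T
    return c[:,:2]/c[:,2:]
E
python3 - <<'E'
from h import *
for n in("top","side"):
    s=dict(np.load(f"pics/{n}0.npz")); w=cloud(s); 
    print(n,"hist")
    m=(abs(w[...,0]-0.62)<0.25)&(abs(w[...,1]-.04)<.12)
    h,e=np.histogram(w[m][:,2],bins=np.arange(-.006,.16,.004)); print([(round(a*1000),b) for a,b in zip(e,h)])
    for lo,hi,l in((.126,.14,"guard"),(.055,.065,"blk60"),(.1,.115,'bar')):
        k=m&(w[...,2]>lo)&(w[...,2]<hi); 
        if k.sum()<10: continue
        p=w[k]; r=cv2.minAreaRect(p[:,:2].astype(np.float32)*1000); print(l,k.sum(),p.mean(0).round(4),r)
E
```

```text
top hist
[(-6, np.int64(2414)), (-2, np.int64(5611)), (2, np.int64(918)), (6, np.int64(59)), (10, np.int64(302)), (14, np.int64(1328)), (18, np.int64(696)), (22, np.int64(163)), (26, np.int64(263)), (30, np.int64(327)), (34, np.int64(109)), (38, np.int64(93)), (42, np.int64(52)), (46, np.int64(5)), (50, np.int64(16)), (54, np.int64(361)), (58, np.int64(650)), (62, np.int64(63)), (66, np.int64(2)), (70, np.int64(4)), (74, np.int64(0)), (78, np.int64(2)), (82, np.int64(5)), (86, np.int64(55)), (90, np.int64(324)), (94, np.int64(62)), (98, np.int64(17)), (102, np.int64(15)), (106, np.int64(13)), (110, np.int64(17)), (114, np.int64(41)), (118, np.int64(100)), (122, np.int64(15)), (126, np.int64(62)), (130, np.int64(724)), (134, np.int64(343)), (138, np.int64(4)), (142, np.int64(0)), (146, np.int64(0)), (150, np.int64(0)), (154, np.int64(0))]
guard 1133 [0.6223 0.0338 0.133 ] ((617.9400024414062, 34.454566955566406), (125.86079406738281, 66.33377075195312), 82.64623260498047)
blk60 1056 [0.484  0.0542 0.059 ] ((529.9783325195312, 48.28080368041992), (121.43330383300781, 154.01260375976562
[... 710 characters left out ...]
nt64(73)), (102, np.int64(82)), (106, np.int64(84)), (110, np.int64(96)), (114, np.int64(96)), (118, np.int64(159)), (122, np.int64(48)), (126, np.int64(47)), (130, np.int64(706)), (134, np.int64(288)), (138, np.int64(0)), (142, np.int64(0)), (146, np.int64(0)), (150, np.int64(0)), (154, np.int64(0))]
guard 1041 [0.6232 0.0448 0.1331] ((617.938232421875, 38.39284133911133), (129.775146484375, 66.9230728149414), 82.2413330078125)
blk60 1180 [0.4956 0.0653 0.0593] ((551.906005859375, 49.261844635009766), (127.13606262207031, 197.73660278320312), 82.04457092285156)
bar 312 [0.5993 0.064  0.1076] ((587.6143188476562, 56.290618896484375), (134.5560302734375, 92.23753356933594), 64.36196899414062)
```

```bash
cat > fit.py <<'E'
from h import *
from scipy.optimize import minimize
def rectfit(p,L,W,yaw0):
    # p Nx2 points, fits filled rectangle (x size L, y size W): soft in/out by percentiles
    best=None
    for yaw in yaw0+np.radians(np.arange(-8,8.01,.25)):
        R=np.array([[np.cos(yaw),np.sin(yaw)],[-np.sin(yaw),np.cos(yaw)]]); q=p@R.T
        lo=np.percentile(q,.7,axis=0);hi=np.percentile(q,99.3,axis=0)
        a=np.prod(hi-lo)
        if best is None or a<best[0]: best=(a,yaw,R.T@((lo+hi)/2),hi-lo)
    return best[1:]
def comp(mask,seed):
    n,l=cv2.connectedComponents(mask.astype(np.uint8),connectivity=4); return l==l[seed]
E
python3 - <<'E'
from fit import *
for n in("top","side"):
    s=dict(np.load(f"pics/{n}0.npz")); w=cloud(s)
    u,v=proj(s,[.622,.038,.132])[0].astype(int)
    k=comp((w[...,2]>.1295)&(w[...,2]<.14),(v,u)); y,c,d=rectfit(w[k][:,:2],.056,.126,-.13); print(n,"guard",np.degrees(y),c,d,"org",c-.034*np.array([np.cos(y),np.sin(y)]))
    u,v=proj(s,[.484,.06,.06])[0].astype(int)
    k=comp((w[...,2]>.054)&(w[...,2]<.068),(v,u)); y,c,d=rectfit(w[k][:,:2],.06,.12,-.13); print(n,"block",k.sum(),np.degrees(y),c,d)
    for nm,g,zl,zh in(("spool",(.6,.17,.059),.05,.07),("sand",(.59,-.1,.034),.027,.045)):
        k=(abs(w[...,0]-g[0])<.1)&(abs(w[...,1]-g[1])<.08)&(w[...,2]>zl)&(w[...,2]<zh)
        p=w[k]; print(nm,k.sum(),p.min(0),p.max(0))
E
```

```text
top guard -6.948451336700702 [0.62305958 0.03380705] [0.05541437 0.12397281] org [0.58930929 0.03792025]
top block 1069 -8.698451336700703 [0.48374858 0.05427516] [0.05875734 0.11749304]
spool 292 [0.50175614 0.09137213 0.05150146] [0.6369347  0.20528273 0.06700558]
sand 1001 [ 0.49028523 -0.17993747  0.02700347] [ 0.63258591 -0.02127936  0.04471126]
side guard -7.1984513367007015 [0.62336126 0.03903308] [0.05531737 0.124693  ] org [0.58962924 0.04329349]
side block 1094 -8.948451336700703 [0.4841813  0.05957121] [0.05867842 0.11754038]
spool 599 [0.50000361 0.09028436 0.05001316] [0.65894153 0.21150369 0.06993345]
sand 521 [ 0.51386137 -0.17812294  0.02718407] [ 0.62969871 -0.02044035  0.03650674]
```

Both cameras agree on yaw (jig about -7.1°, block about -8.8°) but differ by 5 mm in y, so I'll use the mean for now. The block is about 47 mm short of home. Next I'll get the nut's angle and height.

```bash
cat >> fit.py <<'E'
YAW=np.radians(-7.1); ORG={"top":np.array([.5893,.0379]),"side":np.array([.5896,.0433]),"mean":np.array([.5895,.0405])}
def tojig(p,o,yaw=None):
    yaw=YAW if yaw is None else yaw
    c,s_=np.cos(yaw),np.sin(yaw); d=p[...,:2]-o; return np.concatenate([np.stack([c*d[...,0]+s_*d[...,1],-s_*d[...,0]+c*d[...,1]],-1),p[...,2:]],-1)
def toworld(p,o=None):
    o=ORG["mean"] if o is None else o
    c,s_=np.cos(YAW),np.sin(YAW); p=np.asarray(p,float); return np.array([o[0]+c*p[0]-s_*p[1],o[1]+s_*p[0]+c*p[1]])
def nut(s,n):
    j=tojig(cloud(s),ORG[n]); r=np.hypot(j[...,0],j[...,1])
    k=(r<.046)&(r>.014)&(j[...,2]>.100)&(j[...,2]<.128)&(j[...,0]<.008)
    p=j[k]; a=np.degrees(np.arctan2(p[:,1],p[:,0]))%360
    zt=np.percentile(p[:,2],90); t=p[p[:,2]>zt-.008]; a=np.degrees(np.arctan2(t[:,1],t[:,0]))%360
    h,e=np.histogram(a,bins=np.arange(0,361,10)); return zt,[(int(x),int(c)) for x,c in zip(e,h) if c]
def bar(s,n):
    j=tojig(cloud(s),ORG[n]); k=(abs(j[...,1])<.016)&(j[...,0]<-.046)&(j[...,0]>-.074)&(j[...,2]>.07)&(j[...,2]<.11); return np.nanmedian(j[k][:,2])
E
python3 - <<'E'
from fit import *
for n in("top","side"):
    s=dict(np.load(f"pics/{n}0.npz")); print(n,nut(s,n),bar(s,n))
    j=tojig(cloud(s),ORG[n]); k=(j[...,2]>.052)&(j[...,2]<.068)&(j[...,0]<-.08)&(j[...,0]>-.15)&(abs(j[...,1])<.08)
    print(j[k].min(0),j[k].max(0))
print(toworld([-.155,.002]))
E
```

```text
top (np.float64(0.12130768524988587), [(70, 1), (80, 11), (90, 22), (100, 2), (170, 15), (180, 18), (260, 17), (270, 15), (280, 2)]) 0.09264705015043773
[-0.13796164 -0.05720409  0.05275048] [-0.08002414  0.06353926  0.06456091]
side (np.float64(0.12087164231758925), [(80, 11), (90, 31), (100, 1), (160, 1), (170, 38), (180, 20), (190, 1), (250, 1), (260, 22), (270, 14)]) 0.09296730397429132
[-0.13782499 -0.06150229  0.05209238] [-0.08005618  0.06411194  0.06275683]
[0.43593575 0.06164289]
```

```bash
python3 -m pendant '[[[20,34,0],7.5,1],[[41,68,0],15,1],[[61,103,0],22.5,1],[[82,137,0],30,1],[[102,171,0],37.5,1],[[122,205,0],45,1],[[143,239,0],52.5,1],[[163,274,0],60,1],[[184,308,0],67.5,1],[[204,342,0],75,1]]'
```

```text
clock: 1.35
tool_pos: [0.471, -0.2495, 0.2392]
eef_rot: [-0.0, 0.646, 0.763, -0.0]
contact_force: [0.0, 0.7, -1.1]
opening: 0.0868
```

```bash
python3 -m pendant '[[[-3,31,0],7.5,1],[[-7,62,0],15,1],[[-10,93,0],22,1],[[-14,124,0],29.5,1],[[-17,155,0],37,1],[[-21,186,0],44,1],[[-24,217,0],51.5,1],[[-28,248,0],59,1],[[-32,280,0],66,1],[[-35,311,0],73.4,1]]'; python3 -m pendant '[[[0,0,-20],0,1],[[0,0,-40],0,1],[[0,0,-60],0,1],[[0,0,-80],0,1],[[0,0,-100],0,1],[[0,0,-120],0,1],[[0,0,-130],0,1],[[0,0,-135],0,1],[[0,0,-135],0,1],[[0,0,-135],0,1]]'; python3 - <<'E'
from plant import *
from fit import *
o=get_obs(); print({k:np.round(v,3).tolist() for k,v in o.items()})
for n in("top","side"):
    s=snapshot(n); np.savez(f"pics/{n}1.npz",**s)
    c=s["color"][:,:,::-1]; c=c[100:300,150:410] if n=="top" else c[120:320,130:390]
    cv2.imwrite(f"pics/{n}1.png",cv2.resize(c,None,fx=2.8,fy=2.8,interpolation=cv2.INTER_CUBIC))
E
```

```text
clock: 2.6
tool_pos: [0.4352, 0.0612, 0.2393]
eef_rot: [-0.0, 0.062, 0.998, -0.0]
contact_force: [0.6, -0.2, -0.4]
opening: 0.0874
clock: 3.85
tool_pos: [0.4362, 0.0603, 0.1052]
eef_rot: [0.001, 0.064, 0.998, 0.0]
contact_force: [-1.0, 0.0, 0.5]
opening: 0.0872
{'clock': 3.85, 'q': [0.565, 0.023, -0.761, 2.086, 0.019, 1.038, 1.237], 'joint_velocities': [-0.001, -0.002, -0.001, -0.001, 0.002, -0.0, -0.002], 'joint_torque': [0.003, -21.519, -0.404, -27.293, 0.021, 0.092, 0.0], 'tool_pos': [0.436, 0.06, 0.105], 'eef_rot': [0.001, 0.064, 0.998, 0.0], 'contact_force': [-0.998, 0.046, 0.5], 'torque': [0.089, -0.144, -0.039], 'opening': 0.087}
```

View pics/top1.png

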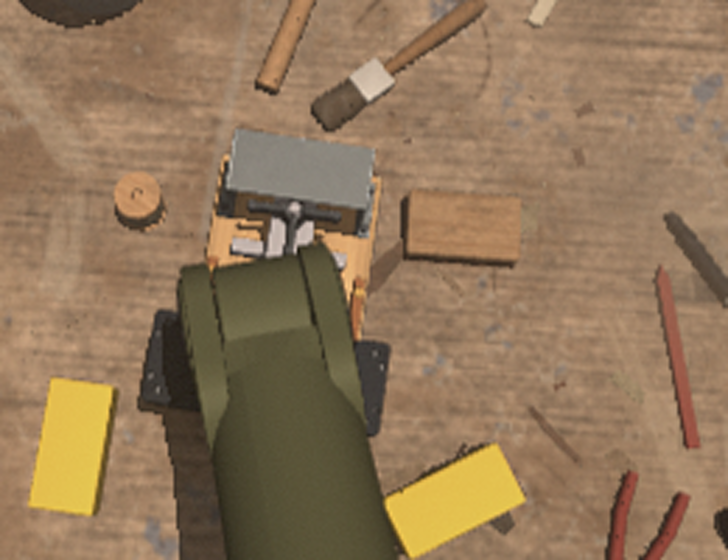

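View pics/side1.png

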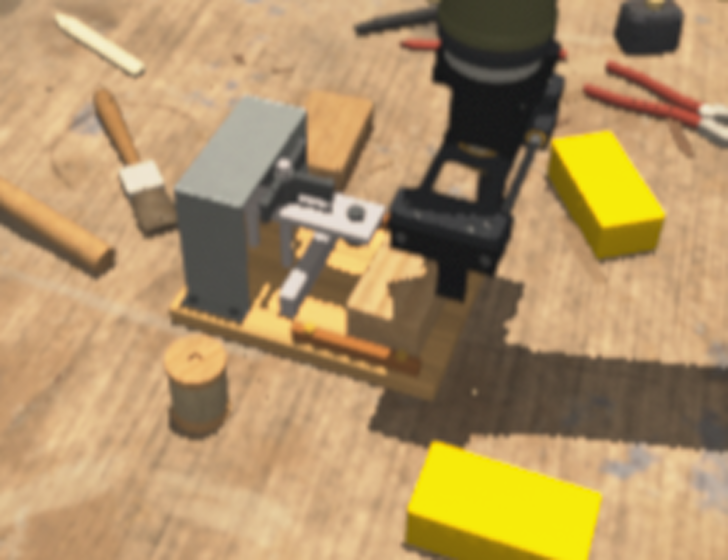

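```bash
python3 - <<'E'
from fit import *
t=np.array([.436,.0605])
for n in("top","side"):
    s=dict(np.load(f"pics/{n}1.npz")); w=cloud(s); c=s["color"].astype(int)
    j=tojig(w,t); k=(abs(j[...,0])<.07)&(abs(j[...,1])<.13)&(j[...,2]>.07)&(j[...,2]<.32)&(c.max(-1)<50)
    p=j[k]
    for lo in np.arange(.07,.32,.01):
        q=p[(p[:,2]>=lo)&(p[:,2]<lo+.01)]
        if len(q)>8: print(n,round(lo,2),len(q),q[:,:2].min(0).round(4),q[:,:2].max(0).round(4))
E
```

```text
top 0.17 23 [-0.0357  0.0506] [-0.0014  0.0807]
top 0.18 39 [-0.0361 -0.0877] [-0.      0.0683]
top 0.19 114 [-0.0351  0.0537] [0.0333 0.0863]
top 0.2 91 [-0.031   0.0555] [0.0297 0.0856]
side 0.09 25 [-0.0079 -0.0461] [0.0116 0.0565]
side 0.1 45 [-0.0091 -0.0473] [0.0116 0.0576]
side 0.11 37 [-0.0072 -0.0431] [0.0101 0.0593]
side 0.12 30 [-0.009 -0.043] [0.0097 0.06  ]
side 0.16 114 [-0.0332  0.0876] [0.0364 0.0918]
side 0.17 81 [-0.0351 -0.0765] [0.0361 0.0914]
side 0.18 146 [-0.0356 -0.0758] [0.0367 0.0973]
side 0.19 333 [-0.0354 -0.0665] [0.0362 0.0993]
side 0.2 314 [-0.0346 -0.0407] [0.0339 0.0989]
side 0.21 112 [-0.0243 -0.0142] [0.0217 0.0213]
side 0.22 128 [-0.0244 -0.0104] [0.0214 0.0209]
side 0.23 104 [-0.023  -0.0028] [0.0201 0.0211]
side 0.24 38 [-0.0356 -0.0043] [0.0199 0.021 ]
side 0.25 75 [-0.0359 -0.0423] [0.0349 0.0401]
side 0.26 286 [-0.0357 -0.0138] [0.0371 0.0419]
side 0.27 9 [-0.0301 -0.0008] [0.0302 0.0364]
side 0.28 63 [-0.0366  0.0066] [0.028  0.0422]
side 0.29 177 [-0.036   0.0046] [0.0332 0.0427]
```

```bash
sed -i 's/"mean":np.array(\[.5895,.0405\])/"mean":np.array([.5892,.0420])/' fit.py; python3 -m pendant '[[[0,0,-15],0,1],[[0,0,-30],0,1],[[0,0,-42],0,1],[[0,0,-47],0,1],[[6,-0.7,-47],0,1],[[14,-1.7,-47],0,1],[[22,-2.7,-47],0,1],[[30,-3.7,-47],0,1],[[38,-4.7,-47],0,1],[[45,-5.6,-47],0,1]]'; python3 - <<'E'
from plant import *
from fit import *
o=get_obs(); print(o["torque"],o["contact_force"],tojig(np.array(o["tool_pos"]),ORG["mean"]),2*np.degrees(np.arctan2(o["eef_rot"][2],o["eef_rot"][1])))
E
```

```text
clock: 5.2
tool_pos: [0.4812, 0.0546, 0.0576]
eef_rot: [-0.0, 0.064, 0.998, 0.0]
contact_force: [-1.1, 0.4, -0.7]
opening: 0.0871
[0.15305276 0.17894528 0.07143846] [-1.08104061  0.38460151 -0.65235687] [-0.10868456 -0.00087336  0.05756799] 172.62232049238764
```

```bash
python3 -m pendant '[[[2,-0.2,0],0,1],[[4,-0.5,0],0,1],[[5,-0.6,0],0,1],[[6,-0.7,0],0,1],[[7,-0.9,0],0,1],[[7.5,-0.9,0],0,1],[[8,-1,0],0,1],[[8.5,-1.1,0],0,1],[[9,-1.1,0],0,1],[[9.5,-1.2,0],0,1]]'; python3 - <<'E'
from plant import *
from fit import *
o=get_obs(); print(o["torque"],o["contact_force"],tojig(np.array(o["tool_pos"]),ORG["mean"]),2*np.degrees(np.arctan2(o["eef_rot"][2],o["eef_rot"][1])))
E
```

```text
clock: 6.45
tool_pos: [0.488, 0.0537, 0.0574]
eef_rot: [-0.002, 0.064, 0.998, -0.0]
contact_force: [-10.0, 1.9, 8.9]
opening: 0.0872
[ 0.27588121  1.82845481 -0.06893359] [-10.04126211   1.87146407   8.88198845] [-0.10185728 -0.00091326  0.05736639] 172.64003852900075
```

```bash
python3 -m pendant '[[[0.5,0,0.5],0,1],[[1,-0.1,0.5],0,1],[[1.5,-0.2,0.5],0,1],[[2,-0.2,0.5],0,1],[[2.5,-0.3,0.5],0,1],[[3,-0.4,0.5],0,1],[[3,-0.4,0.5],0,1],[[3,-0.4,0.5],0,1],[[3,-0.4,0.5],0,1],[[3,-0.4,0.5],0,1]]'; python3 - <<'E'
from plant import *
from fit import *
o=get_obs(); print(o["torque"],o["contact_force"],tojig(np.array(o["tool_pos"]),ORG["mean"]),2*np.degrees(np.arctan2(o["eef_rot"][2],o["eef_rot"][1])))
s=snapshot("side"); np.savez("pics/side2.npz",**s)
c=s["color"][:,:,::-1][140:300,160:380]; cv2.imwrite("pics/side2.png",cv2.resize(c,None,fx=3.4,fy=3.4,interpolation=cv2.INTER_CUBIC))
j=tojig(cloud(s),ORG["mean"]); k=(j[...,2]>.05)&(j[...,2]<.068)&(j[...,0]<-.025)&(j[...,0]>-.15)&(abs(j[...,1])<.075)
j2=j[k]; print(len(j2), rectfit(j2[:,:2],0,0,0)); print(np.percentile(j2,[1,50,99],axis=0))
E
```

```text
clock: 7.7
tool_pos: [0.4882, 0.0536, 0.0574]
eef_rot: [-0.005, 0.064, 0.998, -0.001]
contact_force: [-15.9, 1.5, 12.4]
opening: 0.087
[0.37703415 3.17759528 0.03460159] [-15.88152602   1.49316104  12.36312305] [-0.10170654 -0.00095755  0.05736442] 172.66962813944835
430 (np.float64(0.039269908169872414), array([-0.06872817,  0.0048885 ]), array([0.07946966, 0.11983111]))
[[-0.1101573  -0.05494722  0.05055283]
 [-0.07073712  0.05359096  0.05902529]
 [-0.0304415   0.06435586  0.06721742]]
```

View pics/side2.png

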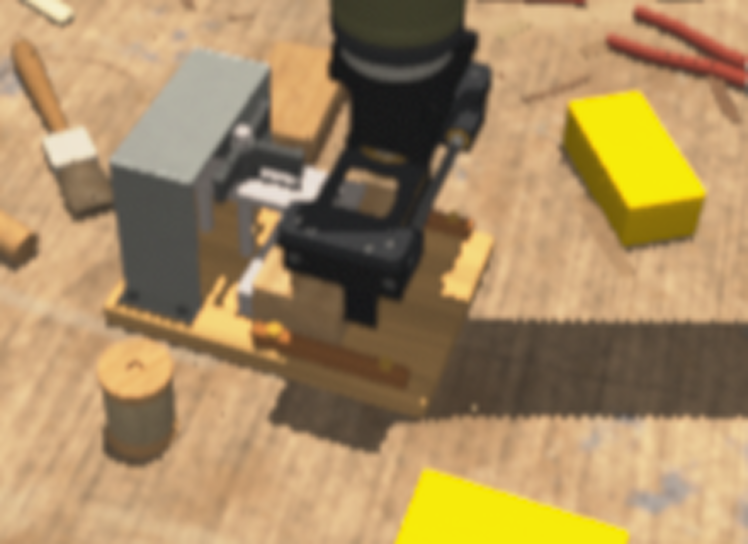

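The block's end meets the grey stop rail at about (255,285), and a further 3 mm of command only raised the force. I'll back off, lift and check that it is square.

```bash
python3 -m pendant '[[[-4,0.5,0],0,1],[[-12,1.5,0],0,1],[[-24,3,0],0,1],[[-36,4.5,0],0,1],[[-42,5,15],0,1],[[-45,6,40],0,1],[[-45,6,75],0,1],[[-45,6,110],0,1],[[-45,6,135],0,1],[[-45,6,150],0,1]]'; python3 - <<'E'
from plant import *
from fit import *
s=snapshot("side"); np.savez("pics/side3.npz",**s)
c=s["color"][:,:,::-1][140:300,160:380]; cv2.imwrite("pics/side3.png",cv2.resize(c,None,fx=3.4,fy=3.4,interpolation=cv2.INTER_CUBIC))
j=tojig(cloud(s),ORG["mean"]); 
k=(j[...,2]>.054)&(j[...,2]<.064)&(j[...,0]<-.025)&(j[...,0]>-.12)&(abs(j[...,1])<.075)
p=j[k]
# front/rear edges vs y
for a in np.arange(-.06,.07,.01):
    q=p[abs(p[:,1]-a)<.005]
    if len(q)>3: print(round(a,3),len(q),np.percentile(q[:,0],[3,97]).round(4))
print(nut(s,"mean"))
E
```

```text
clock: 9.0
tool_pos: [0.4483, 0.0591, 0.2094]
eef_rot: [0.001, 0.064, 0.998, -0.0]
contact_force: [0.7, -0.2, -0.8]
opening: 0.0872
-0.06 7 [-0.0856 -0.036 ]
-0.05 34 [-0.0884 -0.0408]
-0.04 27 [-0.0889 -0.0713]
-0.03 26 [-0.089  -0.0694]
-0.02 32 [-0.089  -0.0703]
-0.01 34 [-0.0895 -0.0693]
0.0 65 [-0.088  -0.0313]
0.01 87 [-0.0885 -0.0322]
0.02 86 [-0.0883 -0.0332]
0.03 95 [-0.0878 -0.0324]
0.04 92 [-0.0881 -0.0317]
0.05 98 [-0.088  -0.0325]
0.06 117 [-0.087  -0.0329]
(np.float64(0.12074950134367773), [(80, 14), (90, 29), (160, 4), (170, 38), (180, 14), (190, 1), (260, 22), (270, 11), (280, 1)])
```

View pics/side3.png

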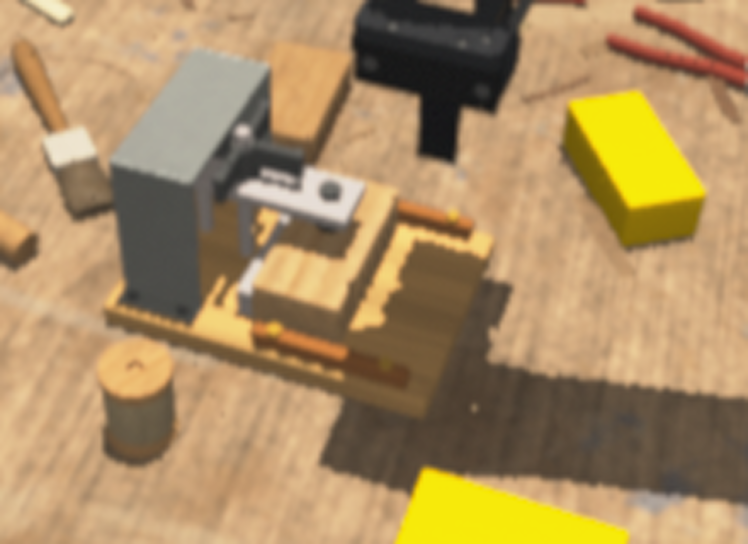

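The block is home and square: its front edge lies at about -0.089 in jig x along its whole length, and its rear meets the stop. Next is the nut. I'll cage a wing loosely between the fingers and sweep it in an arc.

```bash
cat > plan.py <<'E'
from fit import *
# pose for wing angle th (deg,jig), radius r(m), z -> world x,y,z (mm), yaw deg
def pose(th,r,z,o=None):
    a=np.radians(th); w=toworld([r*np.cos(a),r*np.sin(a)],o); return np.array([w[0]*1e3,w[1]*1e3,z*1e3,th-7.1])
def rows(cur,lst):
    for th,r,z in lst: print(th,(pose(th,r,z)-cur).round(1))
E
python3 - <<'E'
from plan import *
j=np.load("pics/side3.npz"); s=dict(j); q=tojig(cloud(s),ORG["mean"]); 
for nm,sel in(("-x",(q[...,0]<-.02)&(q[...,0]>-.044)&(abs(q[...,1])<.02)),("+y",(q[...,1]>.018)&(q[...,1]<.044)&(abs(q[...,0])<.02)),("-y",(q[...,1]<-.018)&(q[...,1]>-.044)&(abs(q[...,0])<.02))):
    p=q[sel&(q[...,2]>.116)&(q[...,2]<.126)]; print(nm,len(p),p.mean(0).round(4),p.min(0).round(4),p.max(0).round(4))
cur=np.array([448.3,59.1,209.4,172.7]); rows(cur,[(178,.034,.2094),(178,.034,.124)])
E
```

```text
-x 34 [-0.0315  0.0011  0.1195] [-0.0413 -0.0048  0.1161] [-0.0206  0.0044  0.1225]
+y 31 [-0.0008  0.032   0.1195] [-0.0036  0.0195  0.1161] [0.0028 0.0427 0.1225]
-y 24 [ 0.0002 -0.0306  0.1197] [-0.0033 -0.0422  0.1162] [ 0.0047 -0.0207  0.1231]
178 [107.3 -11.7   0.   -1.8]
178 [107.3 -11.7 -85.4  -1.8]
```

```bash
python3 -m pendant '[[[27,-3,0],0,0.6],[[54,-6,0],-1,0.35],[[81,-9,0],-1,0.3],[[107,-11.7,0],-1.8,0.28],[[107.3,-11.7,-20],-1.8,0.28],[[107.3,-11.7,-45],-1.8,0.28],[[107.3,-11.7,-65],-1.8,0.28],[[107.3,-11.7,-77],-1.8,0.28],[[107.3,-11.7,-85.4],-1.8,0.28],[[107.3,-11.7,-85.4],-1.8,0.28]]'; python3 - <<'E'
from plant import *
from plan import *
o=get_obs(); print(o["torque"].round(2) if hasattr(o["torque"],'round') else o["torque"],o["contact_force"],tojig(np.array(o["tool_pos"]),ORG["mean"]),2*np.degrees(np.arctan2(o["eef_rot"][2],o["eef_rot"][1])))
s=snapshot("side"); np.savez("pics/side4.npz",**s)
c=s["color"][:,:,::-1][140:260,180:345]; cv2.imwrite("pics/side4.png",cv2.resize(c,None,fx=4.5,fy=4.5,interpolation=cv2.INTER_CUBIC))
E
```

```text
clock: 10.3
tool_pos: [0.5553, 0.0473, 0.1224]
eef_rot: [-0.0, 0.08, 0.997, 0.0]
contact_force: [0.3, -0.5, -1.0]
opening: 0.0245
[ 0.06 -0.18 -0.03] [ 0.25692295 -0.53604341 -1.00298224] [-0.03434022  0.00107591  0.12241175] 170.83117381750236
```

View pics/side4.png

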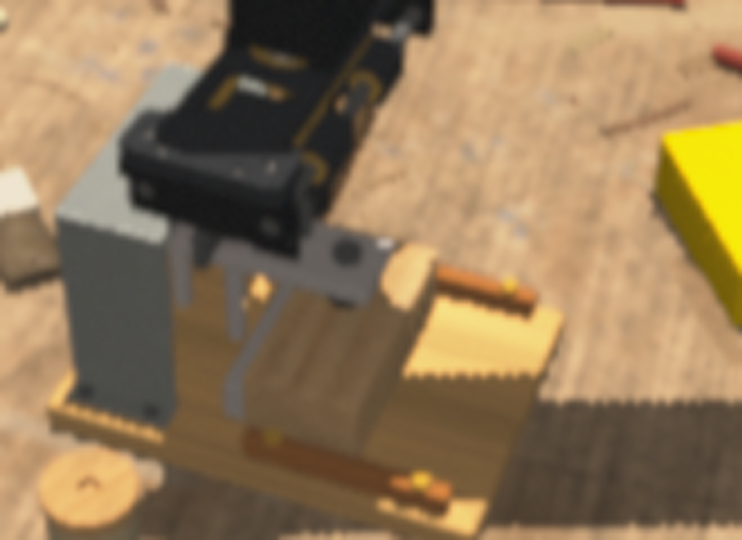

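```bash
python3 - <<'E'
from plan import *
rows(np.array([555.3,47.3,122.4,170.9]),[(t,.034,.1224-(178-t)*.00005) for t in (174,170,166,162,158,154,150,146,142,138,134,130)])
E
```

```text
174 [ 0.8  2.4 -0.2 -4. ]
170 [ 1.4  4.7 -0.4 -8. ]
166 [  2.2   6.9  -0.6 -12. ]
162 [  3.1   9.1  -0.8 -16. ]
158 [  4.2  11.2  -1.  -20. ]
154 [  5.4  13.3  -1.2 -24. ]
150 [  6.8  15.2  -1.4 -28. ]
146 [  8.3  17.1  -1.6 -32. ]
142 [  9.9  18.8  -1.8 -36. ]
138 [ 11.6  20.4  -2.  -40. ]
134 [ 13.5  21.9  -2.2 -44. ]
130 [ 15.4  23.2  -2.4 -48. ]
```

```bash
cat > st.py <<'E'
from plant import *
from plan import *
o=get_obs(); p=np.array(o["tool_pos"]); j=tojig(p,ORG["mean"]); f=np.array(o["contact_force"])
fj=tojig(f,np.zeros(2)); th=np.degrees(np.arctan2(j[1],j[0]))%360; r=np.hypot(j[0],j[1])
tau=j[0]*fj[1]-j[1]*fj[0]
print("t",o["clock"],"th",th.round(2),"r",r.round(4),"z",p[2].round(4),"yaw-th",(2*np.degrees(np.arctan2(o["eef_rot"][2],o["eef_rot"][1]))+7.1-th).round(1),"F",f.round(2),"tau(reaction)",tau.round(3),"rad",((j[:2]@fj[:2])/r).round(2),"M",np.round(o["torque"],2),"open",o["opening"])
E
python3 -m pendant '[[[0,0,0],0,0.115],[[0,0,0],0,0.115],[[0,0,0],0,0.115],[[0.8,2.4,0],-4,0.115],[[1.4,4.7,0],-8,0.115],[[2.2,6.9,0],-12,0.115],[[3.1,9.1,-0.5],-16,0.115],[[4.2,11.2,-0.5],-20,0.115],[[5.4,13.3,-0.8],-24,0.115],[[6.8,15.2,-1],-28,0.115]]'; python3 st.py
```

```text
clock: 11.6
tool_pos: [0.5623, 0.0604, 0.1213]
eef_rot: [0.0, 0.321, 0.947, -0.001]
contact_force: [-0.5, -5.3, -0.5]
opening: 0.0099
t 11.6 th 152.68 r 0.0326 z 0.1213 yaw-th -3.0 F [-0.5  -5.31 -0.46] tau(reaction) 0.152 rad -2.59 M [-1.03 -0.14  0.02] open 0.009926390365753287
```

```bash
sed -i 's/^tau=.*/tau=j[0]*fj[1]-j[1]*fj[0]+o["torque"][2]/' st.py; python3 -m pendant '[[[0.7,1,-0.1],-2,0.115],[[1.5,1.9,-0.2],-4,0.115],[[2.3,2.8,-0.3],-6,0.115],[[3.1,3.6,-0.4],-8,0.115],[[4,4.4,-0.5],-10,0.115],[[4.8,5.2,-0.6],-12,0.115],[[5.8,6,-0.7],-14,0.115],[[6.7,6.7,-0.8],-16,0.115],[[7.7,7.4,-0.9],-18,0.115],[[8.6,8,-1],-20,0.115]]'; python3 st.py
```

```text
clock: 12.85
tool_pos: [0.5703, 0.0694, 0.1202]
eef_rot: [-0.0, 0.479, 0.878, -0.001]
contact_force: [-1.6, -5.1, -0.7]
opening: 0.0099
t 12.85 th 131.71 r 0.0334 z 0.1202 yaw-th -1.9 F [-1.63 -5.09 -0.75] tau(reaction) 0.195 rad -3.27 M [-1.04  0.19  0.05] open 0.009920346217843089
```

```bash
python3 - <<'E'
from plan import *
c=pose(130,.034,.1202)
rows(c,[(132.5,.034,.1202),(132.5,.034,.165)]+[(132.5+10*i,.034,.165) for i in range(1,8)])
print(); c=pose(202.5,.034,.165)
rows(c,[(213,.034,.165),(224,.034,.165),(224,.034,.1185)])
E
```

```text
132.5 [-1.2 -0.8  0.   2.5]
132.5 [-1.2 -0.8 44.8  2.5]
142.5 [-5.7 -4.7 44.8 12.5]
152.5 [-9.5 -9.2 44.8 22.5]
162.5 [-12.4 -14.4  44.8  32.5]
172.5 [-14.4 -20.   44.8  42.5]
182.5 [-15.4 -25.8  44.8  52.5]
192.5 [-15.4 -31.7  44.8  62.5]
202.5 [-14.3 -37.6  44.8  72.5]

213 [ 2.2 -5.8  0.  10.5]
224 [  5.6 -11.4   0.   21.5]
224 [  5.6 -11.4 -46.5  21.5]
```

```bash
python3 -m pendant '[[[-1.2,-0.8,0],2.5,0.125],[[-1.2,-0.8,22],2.5,0.125],[[-1.2,-0.8,45],2.5,0.15],[[-5.7,-4.7,45],12.5,0.184],[[-9.5,-9.2,45],22.5,0.184],[[-12.4,-14.4,45],32.5,0.184],[[-14.4,-20,45],42.5,0.184],[[-15.4,-25.8,45],52.5,0.184],[[-15.4,-31.7,45],62.5,0.184],[[-14.3,-37.6,45],72.5,0.184]]';python3 st.py; python3 -m pendant '[[[2.2,-5.8,0],10.5,0.184],[[5.6,-11.4,0],21.5,0.184],[[5.6,-11.4,0],21.5,0.184],[[5.6,-11.4,0],21.5,0.184],[[5.6,-11.4,0],21.5,0.184],[[5.6,-11.4,0],21.5,0.184],[[5.6,-11.4,0],21.5,0.184],[[5.6,-11.4,0],21.5,0.184],[[5.6,-11.4,0],21.5,0.184],[[5.6,-11.4,0],21.5,0.184]]'; python3 st.py
python3 - <<'E'
from plant import *
from plan import *
for n in ("side","top"):
    s=snapshot(n); np.savez(f"pics/{n}5.npz",**s); c=s["color"][:,:,::-1]; c=c[140:260,180:345] if n=="side" else c[130:250,190:330]
    cv2.imwrite(f"pics/{n}5.png",cv2.resize(c,None,fx=4.5,fy=4.5,interpolation=cv2.INTER_CUBIC))
E
```

```text
clock: 14.1
tool_pos: [0.557, 0.0347, 0.1661]
eef_rot: [0.001, -0.137, 0.991, 0.001]
contact_force: [0.5, 0.4, 0.9]
opening: 0.0157
t 14.1 th 199.89 r 0.033 z 0.1661 yaw-th 2.9 F [0.55 0.38 0.92] tau(reaction) 0.042 rad -0.62 M [ 0.12 -0.15  0.05] open 0.01573540347260506
clock: 15.35
tool_pos: [0.5622, 0.0215, 0.1657]
eef_rot: [0.0, -0.316, 0.949, 0.0]
contact_force: [0.1, -0.5, -0.4]
opening: 0.0162
t 15.35 th 224.28 r 0.0339 z 0.1657 yaw-th -0.4 F [ 0.07 -0.54 -0.44] tau(reaction) 0.011 rad 0.27 M [ 0.14 -0.12 -0.  ] open 0.01620484785128208
```

View pics/side5.png

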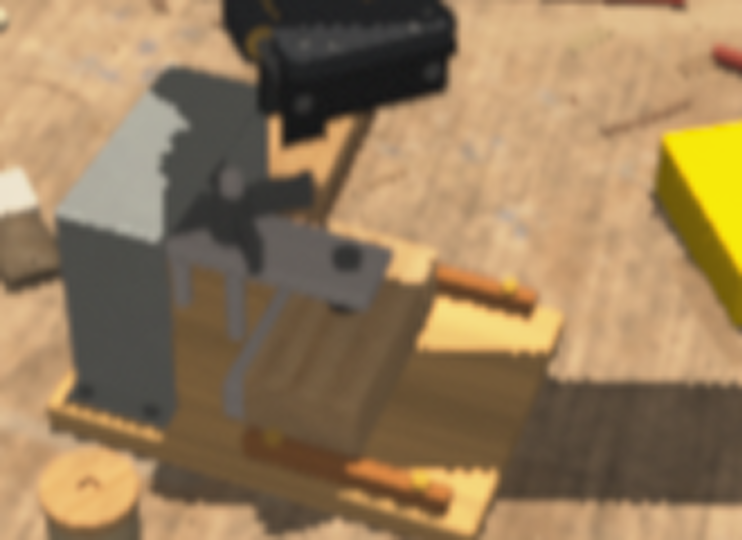

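The picture shows the nut turned: one wing is at (255,250) on the left and the next at (310,190) has come out on the right. I'll measure both angles.

```bash
python3 - <<'E'
from plan import *
s=dict(np.load("pics/side5.npz")); q=tojig(cloud(s),ORG["mean"]); r=np.hypot(q[...,0],q[...,1])
k=(r>.016)&(r<.044)&(q[...,2]>.108)&(q[...,2]<.124)&(q[...,0]<.004)
for lo,hi in((100,170),(190,260)):
    p=q[k]; a=np.degrees(np.arctan2(p[:,1],p[:,0]))%360; m=(a>lo)&(a<hi); p=p[m]
    t=p[p[:,2]>np.percentile(p[:,2],95)-.004]; c=t.mean(0); print(len(t),c.round(4),np.degrees(np.arctan2(c[1],c[0]))%360, np.percentile(p[:,2],95))
print(bar(s,"mean"))
c=pose(224,.034,.1657)
rows(c,[(224,.034,.119)]+[(t,.034,.119-(224-t)*.00007) for t in range(220,127,-4)])
E
```

```text
26 [-0.0185  0.0243  0.1162] 127.2870679162674 0.11769796457885205
30 [-0.0221 -0.017   0.1163] 217.64268678088783 0.1179797761349622
0.08923663740933507
224 [  0.    0.  -46.7   0. ]
220 [ -1.4   1.9 -47.   -4. ]
216 [ -2.6   4.  -47.3  -8. ]
212 [ -3.7   6.1 -47.5 -12. ]
208 [ -4.6   8.3 -47.8 -16. ]
204 [ -5.3  10.5 -48.1 -20. ]
200 [ -6.   12.8 -48.4 -24. ]
196 [ -6.4  15.2 -48.7 -28. ]
192 [ -6.7  17.5 -48.9 -32. ]
188 [ -6.8  19.9 -49.2 -36. ]
184 [ -6.8  22.3 -49.5 -40. ]
180 [ -6.6  24.6 -49.8 -44. ]
176 [ -6.2  27.  -50.1 -48. ]
172 [ -5.6  29.3 -50.3 -52. ]
168 [ -4.9  31.5 -50.6 -56. ]
164 [ -4.1  33.8 -50.9 -60. ]
160 [ -3.1  35.9 -51.2 -64. ]
156 [ -1.9  38.  -51.5 -68. ]
152 [ -0.6  40.  -51.7 -72. ]
148 [  0.8  41.9 -52.  -76. ]
144 [  2.4  43.6 -52.3 -80. ]
140 [  4.   45.3 -52.6 -84. ]
136 [  5.8  46.9 -52.9 -88. ]
132 [  7.7  48.3 -53.1 -92. ]
128 [  9.7  49.6 -53.4 -96. ]
```

```bash
python3 -m pendant '[[[-1.4,1.9,0],-4,0.184],[[-1.4,1.9,-20],-4,0.184],[[-1.4,1.9,-38],-4,0.184],[[-1.4,1.9,-46.7],-4,0.184],[[-1.4,1.9,-46.7],-4,0.115],[[-1.4,1.9,-46.7],-4,0.115],[[-2.6,4,-47],-8,0.115],[[-3.7,6.1,-47],-12,0.115],[[-4.6,8.3,-47.5],-16,0.115],[[-5.3,10.5,-48],-20,0.115]]'; python3 st.py
```

```text
clock: 16.7
tool_pos: [0.5585, 0.03, 0.1187]
eef_rot: [0.002, -0.145, 0.989, -0.001]
contact_force: [1.3, -3.0, 0.9]
opening: 0.0099
t 16.7 th 208.42 r 0.033 z 0.1187 yaw-th -4.7 F [ 1.33 -3.01  0.9 ] tau(reaction) 0.164 rad -0.15 M [-0.69 -0.52  0.06] open 0.009894432408781642
```

```bash
python3 -m pendant '[[[-0.4,1.2,-0.2],-2,0.115],[[-0.7,2.3,-0.3],-4,0.115],[[-0.9,3.5,-0.4],-6,0.115],[[-1.1,4.7,-0.6],-8,0.115],[[-1.3,5.9,-0.7],-10,0.115],[[-1.4,7,-0.8],-12,0.115],[[-1.5,8.2,-1],-14,0.115],[[-1.5,9.4,-1.1],-16,0.115],[[-1.5,10.6,-1.2],-18,0.115],[[-1.5,11.8,-1.4],-20,0.115]]'; python3 st.py
```

```text
clock: 17.95
tool_pos: [0.5563, 0.0426, 0.1169]
eef_rot: [0.001, 0.029, 1.0, -0.001]
contact_force: [3.2, -5.8, 1.4]
opening: 0.0102
t 17.95 th 186.12 r 0.0329 z 0.1169 yaw-th -2.4 F [ 3.17 -5.8   1.4 ] tau(reaction) 0.192 rad -3.27 M [-1.06 -0.85  0.  ] open 0.010246629766468788
```

```bash
python3 -m pendant '[[[0.1,0.9,-0.1],-1.6,0.115],[[0.1,1.9,-0.2],-3.2,0.115],[[0.3,2.8,-0.3],-4.8,0.115],[[0.4,3.8,-0.4],-6.4,0.115],[[0.6,4.7,-0.5],-8,0.115],[[0.8,5.6,-0.6],-9.6,0.115],[[1,6.6,-0.7],-11.2,0.115],[[1.3,7.5,-0.8],-12.8,0.115],[[1.6,8.3,-0.9],-14.4,0.115],[[1.9,9.2,-1.1],-16,0.115]]'; python3 st.py
```

```text
clock: 19.2
tool_pos: [0.5573, 0.0515, 0.1154]
eef_rot: [0.0, 0.168, 0.986, -0.001]
contact_force: [0.9, -6.1, 3.1]
opening: 0.0101
t 19.2 th 170.56 r 0.0332 z 0.1154 yaw-th -2.8 F [ 0.95 -6.13  3.14] tau(reaction) 0.259 rad -2.65 M [-1.22 -0.35  0.07] open 0.0100717230293045
```

```bash
python3 -m pendant '[[[0.1,0.3,0],-0.5,0.115],[[0.2,0.6,0],-1,0.115],[[0.3,0.9,-0.1],-1.5,0.115],[[0.4,1.1,-0.1],-2,0.115],[[0.5,1.4,-0.1],-2.5,0.115],[[0.6,1.7,-0.2],-3,0.115],[[0.7,2,-0.2],-3.5,0.115],[[0.8,2.3,-0.3],-4,0.115],[[0.9,2.5,-0.3],-4.5,0.115],[[1,2.8,-0.3],-5,0.115]]'; python3 st.py
```

```text
clock: 20.45
tool_pos: [0.558, 0.054, 0.1149]
eef_rot: [-0.0, 0.21, 0.978, -0.001]
contact_force: [1.2, -6.0, 0.9]
opening: 0.01
t 20.45 th 165.97 r 0.0334 z 0.1149 yaw-th -3.2 F [ 1.17 -5.99  0.93] tau(reaction) 0.171 rad -3.25 M [-1.25 -0.36 -0.  ] open 0.009978296735955775
```

```bash
python3 -m pendant '[[[0.4,0.6,0],-1,0.115],[[0.8,1.2,-0.1],-2,0.115],[[1.1,1.9,-0.2],-3.2,0.115],[[1.5,2.6,-0.3],-4.4,0.115],[[1.8,3.1,-0.3],-5.4,0.115],[[2.1,3.7,-0.4],-6.4,0.115],[[2.4,4.3,-0.5],-7.5,0.115],[[2.8,5,-0.5],-8.6,0.115],[[3.2,5.6,-0.6],-9.8,0.115],[[3.6,6.2,-0.7],-11,0.115]]'; python3 st.py
```

```text
clock: 21.7
tool_pos: [0.5612, 0.0591, 0.1141]
eef_rot: [-0.0, 0.304, 0.953, -0.002]
contact_force: [-0.8, -9.0, 3.1]
opening: 0.0097
t 21.7 th 155.62 r 0.0328 z 0.1141 yaw-th -3.9 F [-0.77 -9.    3.13] tau(reaction) 0.349 rad -4.05 M [-1.73 -0.02  0.08] open 0.009733048976726536
```

```bash
python3 -m pendant '[[[0.1,0.1,0],-0.2,0.115],[[0.1,0.2,0],-0.4,0.115],[[0.2,0.3,0],-0.6,0.115],[[0.3,0.4,0],-0.8,0.115],[[0.3,0.5,0],-1,0.115],[[0.4,0.6,0],-1.2,0.115],[[0.5,0.7,-0.1],-1.4,0.115],[[0.6,0.8,-0.1],-1.6,0.115],[[0.6,0.9,-0.1],-1.8,0.115],[[0.7,1,-0.1],-2,0.115]]'; python3 st.py
```

```text
clock: 22.95
tool_pos: [0.5618, 0.0599, 0.114]
eef_rot: [-0.0, 0.32, 0.947, -0.002]
contact_force: [-0.7, -7.9, 3.3]
opening: 0.0101
t 22.95 th 154.01 r 0.0327 z 0.114 yaw-th -4.2 F [-0.67 -7.87  3.28] tau(reaction) 0.252 rad -3.73 M [-1.8  -0.01  0.02] open 0.01013037226557656
```

```bash
python3 -m pendant '[[[0.1,0.2,0],-0.4,0.115],[[0.3,0.4,0],-0.8,0.115],[[0.4,0.5,0],-1.2,0.115],[[0.6,0.7,0],-1.6,0.115],[[0.7,0.9,0],-2,0.115],[[0.9,1.1,-0.1],-2.4,0.115],[[1,1.3,-0.1],-2.8,0.115],[[1.2,1.4,-0.2],-3.2,0.115],[[1.3,1.6,-0.2],-3.6,0.115],[[1.5,1.8,-0.2],-4,0.115]]'; python3 st.py
```

```text
clock: 24.2
tool_pos: [0.5631, 0.0613, 0.1138]
eef_rot: [-0.0, 0.353, 0.936, -0.003]
contact_force: [-1.4, -8.4, 3.1]
opening: 0.0104
t 24.2 th 150.6 r 0.0325 z 0.1138 yaw-th -4.8 F [-1.45 -8.36  3.14] tau(reaction) 0.326 rad -3.81 M [-1.93  0.16  0.08] open 0.010392874989635013
```

```bash
python3 -m pendant '[[[-1.5,-1.8,0],3,0.13],[[-3,-3.6,0],6,0.2],[[-3,-3.6,0],6,0.2],[[-3,-3.6,15],6,0.2],[[-3,-3.6,35],6,0.2],[[-3,-3.6,55],6,0.2],[[-33,-3.6,80],6,0.2],[[-68,0,100],6,0.2],[[-103,0,110],6,0.2],[[-125,0,110],6,0.2]]'; python3 st.py
python3 - <<'E'
from plant import *
from plan import *
for n in ("side","top"):
    s=snapshot(n); np.savez(f"pics/{n}6.npz",**s); c=s["color"][:,:,::-1]; c=c[140:260,180:345] if n=="side" else c[130:250,190:330]
    cv2.imwrite(f"pics/{n}6.png",cv2.resize(c,None,fx=4.5,fy=4.5,interpolation=cv2.INTER_CUBIC))
    if n=="top": continue
    q=tojig(cloud(s),ORG["side"]); r=np.hypot(q[...,0],q[...,1])
    k=(r>.016)&(r<.044)&(q[...,2]>.10)&(q[...,2]<.124)&(q[...,0]<.004)
    for lo,hi in((100,190),(190,260)):
        p=q[k]; a=np.degrees(np.arctan2(p[:,1],p[:,0]))%360; p=p[(a>lo)&(a<hi)]
        if len(p)<5: continue
        t=p[p[:,2]>np.percentile(p[:,2],95)-.004]; c=t.mean(0); print(len(t),c.round(4),np.degrees(np.arctan2(c[1],c[0]))%360, np.percentile(p[:,2],95))
    print("bar",bar(s,n))
    p=q[(q[...,2]>.054)&(q[...,2]<.064)&(q[...,0]<-.025)&(q[...,0]>-.12)&(abs(q[...,1])<.075)]
    for a in (-.05,-.03,.0,.02,.04,.06):
        m=p[abs(p[:,1]-a)<.006]; print(a,np.percentile(m[:,0],[3,97]).round(4))
E
```

```text
clock: 25.45
tool_pos: [0.4386, 0.0654, 0.2263]
eef_rot: [0.002, 0.302, 0.953, 0.0]
contact_force: [-0.3, -0.0, 0.4]
opening: 0.0175
t 25.45 th 178.27 r 0.1524 z 0.2263 yaw-th -26.3 F [-0.31 -0.01  0.38] tau(reaction) -0.055 rad 0.3 M [ 0.03 -0.17 -0.06] open 0.017538298900770005
28 [-0.025   0.0156  0.1114] 148.12435767878512 0.11268540433201361
27 [-0.0152 -0.0247  0.111 ] 238.46645582696394 0.11286677849031279
bar 0.08431196812967601
-0.05 [-0.0887 -0.0333]
-0.03 [-0.0896 -0.0734]
0.0 [-0.0889 -0.0391]
0.02 [-0.0884 -0.0323]
0.04 [-0.0885 -0.0325]
0.06 [-0.0873 -0.0323]
```

View pics/side6.png

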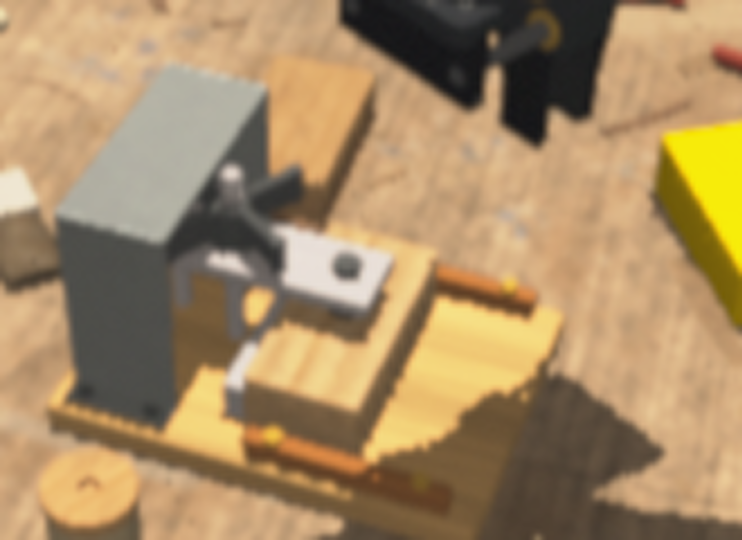

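The wing now stands at 148° and the bar has sunk 8.6 mm, which matches about 2.1 rad of turning. At the same nut angle the pushing force rose about 1.6 to 1.8 times over free running, so the torque is about 0.32 to 0.36 N m (30 to 40 N). The block is still square against the stop and the arm is clear.

```bash
python3 -c "
from plant import *
print(get_obs()['clock']); print(hand_in())"
```

```text
25.55
the job is handed in; nothing more can be done
None
```

I pushed the block home against the steel stop with the open fingers, then turned the nut about 2.1 rad clockwise in two strokes. I handed the job in at 25.6 s, and it reported no verdict.

**Block:** the last side picture shows its front edge at -0.087 to -0.090 m in jig x and its rear edge at about -0.032 m. That puts it on the stop within about 2 mm and square to within about 1°. This is from the side camera only.

**Clamping:** while turning, the last three torque readings were 0.35, 0.25 and 0.33 N m, against about 0.19 N m running free. Set against the first stroke's reading near the same nut angle, the force and moment put it at about 0.32 to 0.36 N m, or roughly 30 to 40 N of clamping. Other ways of reading them gave 17 to 40 N, all inside the 12 to 60 N range. The readings were noisy, so the exact value is uncertain. The bar's drop of 8.6 mm agrees with 2.1 rad.

**Other checks:**
- **Camera disagreement:** the two cameras differed by about 5 mm in y. I used the side camera because it agreed with where the fingers really were.
- **Wing angle:** after the first stroke the cameras showed the wing about 6° further round than the tool position suggested. I shifted the second entry to match.
- **Guard:** I felt no contact with it.
- **Bystanders:** the spool and sanding block stayed clear of every move. I saw them in place in the pictures but did not re-measure them at the end.

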